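# Hold the hand lens in focus over a culture dish

## Task

Draw the rectangular hand lens with the black handle up out of its slot in the leaning rack, and hold it level over the culture dish on the viewing stand, the lens centred over the dish and its frame at the height of the pointer on the stand's column, which marks the focal height. Finish while still holding the lens there, motionless and touching nothing but the gripper. Leave the dish, the pointer, the counting plate in the rack's other slot and the things lying round about as they are.

Things in the scene. Friction and masses are not known exactly. Their poses are not given: they have to be found in the camera images.
- magnifier: hand lens, 85 g: black frame 70 x 60 x 8 mm, black square handle 14 x 14 mm. Origin: centre of the lens, mid thickness; x along the handle (frame to x = 35 mm, ferrule to 46, bare handle 46 to 112 mm, axis at y = z = 0), z square to the lens. Starts in one of the rack's slots leaning 45 degrees: x up and away from the robot, z up and towards it; origin 35 mm from the slot's bottom
- rack: fixed leaning rack of aluminium sheet, 150 wide, 126 deep, 66 mm high; two slots 36 mm to its +y and -y side (lens in either), 63 mm wide, 10.5 mm thick, leaning 45 degrees, bottom 17 mm above the bench; back board 68 mm, front lip 38 mm along the slot. Things draw out up and to rack +x at 45 degrees. Origin on the bench under the slots' bottom; x away from the robot, yaw within 0.25
- counting_plate: clear ruled plate without handle, 78 x 60 x 8 mm, in the rack's other slot; to be left there. Origin 35 mm from its lower edge, axes as the lens's
- stand: fixed viewing stand: round grey foot 108 mm across and 14 mm high with a 1 mm dark ground on which the dish sits. Origin: on the bench under the middle of the foot; z up. In its -y direction, 81.5 mm from the middle, stands a steel column 10 mm thick, its top 165 mm above the bench. A drawer cabinet 0.21 m high begins to its right (x > 0.48, y < -0.07)
- dish: closed culture dish, 89 mm across and 15 mm high, loose on the stand's foot between three pins, its underside 15 mm above the bench, top 30 mm. Origin: centre of its underside
- pointer_tip (a point): tip of the pointer, a horizontal steel pin 4 mm thick on a collar held by friction (4 N) on the stand's column, pointing at the stand's middle; tip 56.5 mm horizontally from the middle of the foot, 85 to 135 mm above the bench. The lens frame's mid thickness belongs at this height
- spare_dish: second culture dish, 89 mm across, 15 mm high, flat on the bench to the right; a bystander. Origin: centre of its underside
- timer: kitchen-type timer, 58 x 62 x 18 mm, on the bench to the right; a bystander. Origin: centre of its underside
- marker: marker pen, 15 x 131 x 17 mm, lying on the bench to the right, pointing away from the robot; a bystander. Origin: centre of its underside
- notes: block of note paper, 68 x 68 x 22 mm, on the bench at the left in front of the rack; a bystander. Origin: centre of its underside

How it is judged (in metres and radians):
On the way:
1. the lens is drawn clear of the rack and carried by the gripper alone (distance between magnifier and rack above 0.11 m and height (world z) of magnifier above 0.07 m and contact force between the fingers and magnifier above 1 N and contact force between magnifier and rack below 0.05 N), for 0.2 s.
At the end, for the whole second after the job is handed in: the lens is held still by the fingers alone, its centre within 12 mm of the dish's middle seen from above, its frame within 6 mm of the pointer's height and level within 0.12 rad; dish, counting plate and bystanders within 8 mm and the pointer within 3 mm of where they were (horizontal distance between magnifier and dish below 0.012 m and z of magnifier in the frame of pointer_tip between -0.006 and 0.006 m and angle between the z axis of magnifier and the z axis of stand, either way round below 0.12 rad and linear speed of magnifier below 0.02 m/s and angular speed of magnifier below 0.15 rad/s and contact force between the fingers and magnifier above 1 N and contact force between magnifier and rack below 0.05 N and contact force between magnifier and stand below 0.05 N and contact force between magnifier and dish below 0.05 N and distance of each of dish, counting_plate, spare_dish, timer, marker, notes from where it was at the start of the episode below 0.008 m and distance of pointer_tip from where it was at the start of the episode below 0.003 m and contact force between magnifier and counting_plate below 0.05 N and contact force between magnifier and spare_dish below 0.05 N and contact force between magnifier and timer below 0.05 N and contact force between magnifier and marker below 0.05 N and contact force between magnifier and notes below 0.05 N); the arm keeps its last pose, push and grip.
It fails at once if a bystander (counting plate, spare dish, timer, marker, notes) is pushed more than 15 mm (distance of any of counting_plate, spare_dish, timer, marker, notes from where it was at the start of the episode above 0.015 m).
It fails at once if the dish is shifted more than 8 mm (distance of dish from where it was at the start of the episode above 0.008 m).
It fails at once if the pointer is moved off its mark by more than 3 mm (distance of pointer_tip from where it was at the start of the episode above 0.003 m).
It fails at once if the lens is knocked on the dish (more than 2 N) (contact force between magnifier and dish above 2 N).
It also fails if it takes over 38 s, if anything falls off the work surface, if the arm or the gripper's body presses on something with over 40 N, if the wrist force passes 120 N, or if a joint passes its speed limit or range.

## Robot

A 6-joint arm with a two-finger parallel gripper is mounted at the origin on a cart in front of the work surface, level with it; the furniture and walls round the work are solid. World frame = base frame: x ahead of the robot, y to its left, z up, the work surface at z = 0. Lengths are in mm, angles in rad, forces in N, time in s.
With the tool pointing down it reaches from about 350 to 775 mm from the base axis. Payload 7.3 kg.
Tool frame: the origin (TCP) lies between the finger pads; the fingertips stand 8 mm ahead of it and the grasp point (between the pads) lies 11 mm behind it; y points along the fingers, z is the direction in which the jaws open and shut, and the axes are right-handed (so a half turn about y gives the same grasp; the last joint's range is limited). The gripper opens to 92 mm and grips with 3 to 60 N. Pads are 19 mm wide; open, the fingers measure 130 mm over their backs; the gripper's body (75 mm by 190 mm) begins 47 mm behind the grasp point.
Start: joints at [-1.49, 0.342, 1.524, -0, 1.275, -0.146], TCP at [118.073, -511.569, 234.741] pointing down, gripper open.
Joint ranges: [-2.53, 2.53], [-0.77, 2.02], [0.04, 2.7], [-1, 4.14], [0.28, 2.66], [-3.11, 3.11]. Speed limits (rad/s): [2.57, 2.57, 3.14, 3.14, 3.14, 3.14].

## Interface

Orientations are given as [roll, pitch, yaw] about the fixed x, y, z axes, in that order (R = Rz(yaw) Ry(pitch) Rx(roll)).
In Python, from plant import bot, vision, job gives the robot as it stands. The module is installed in compiled form; this text tells all that it offers.
- The arm moves only by the tool arm_command, never from a script. Its argument "deltas" is a list of rows, each a list of 4 numbers: the shift along the tool's x, y, z in m, then the turn about the tool's y in degrees. In form: [[x, y, z, twist], ...]. A call has 1 to 5 rows; each row shifts and turns the commanded pose from where the row before left it, along the tool's axes as they then stand; what a row does not reach is not made up. A row lasts 1/10 s, in which the tool goes at most 50 mm and 8.59 degrees, less where a joint would pass 70% of its speed; a pose out of reach is approached as far as the arm can. A call is refused whole if a number of a shift passes 0.05 or a number of a turn 8.59, either way. A call with a gripper value outside its range is refused whole. "claw" is the closure in counts, from 0 (fully open) to 255 (shut), set as the call begins (left out, the last holds). The fingers move at their own pace and stop on an object; the grip force is fixed at half the most. Time passes only in rows, so rows that do not move let the fingers close. It gives the time, the measured TCP pose, the force and the opening at its end, in the units of the state.
- bot.get_obs(): the state, without advancing time (a new reading comes with each control period).
- vision.capture(name): name is "scene" or "top"; returns a dict with "img" (384x512x3 uint8, red, green, blue), "camera_matrix" (3x3 intrinsics, pixels), "world_to_cam" (4x4, takes a point from world to camera coordinates). Camera axes: x right, y down, z forward; pixel columns grow to the right and rows downward; lengths in mm; the calibration is good to about 2 mm. A picture is of the moment at which its call begins. There is no depth.
- job.close_job(): hands the job in, once; it reports no verdict.
Trained networks look in a picture, given as the dict that the camera call returned (one of the last four; its "shot" number tells which), for a name from the list of things; names that differ only in an ending like _2 or _b are one class to them, and where a whole thing is asked for, a point or a joint stands for the part that bears it (a point fixed in the world has none). Each returns a list of dicts, best first, with "confidence" (0 to 1); they miss things now and then, are a little off and sometimes report something else, mostly with a low value. They report only what shows in the picture. A call takes as long as a camera call.
- vision.find_in(picture, name): "xyz" ([x, y, z] in mm, in the coordinates of the camera as it stood for that picture, good to about 4 mm: the middle of the surface that is visible of it).
- vision.regions_of(picture, name): "mask" (384x512 bool, what is visible of it).
The state is a dict: "time": time; "joint_positions": joint angles; "dq": joint speeds; "tau": joint torques, N m; "tool_pos": TCP position; "tcp_rot": TCP orientation; "contact_force": force on the tool from outside, world axes, zero at the start; "moment": the same for the moment, N m; "grip_width": finger opening in mm.
Only numpy, scipy, OpenCV 4.12 (cv2) and the standard library are available. Lean on these libraries where they do the work, as an engineer would, in place of code of your own. Each camera call takes 0.05 s, during which the arm holds its last target. There are 200 camera calls.

## Working session

There is one attempt and no reset: what is moved stays moved. The work goes in short steps, Python scripts to look and compute and a tool call to move; the robot and the scene stay as the last step left them, time stands still between calls to the robot, and variables do not carry over. Pictures are saved under pics/ and viewed, about 8 in all and at most 12, crops included, and the job is handed in when it is done.

Besides the shell and the picture viewer there is one more tool, called after ">>>" as name([rows], argument=value, ...), one row to a line, values as JSON. arm_command: Moves the arm, as the interface text tells. Its arguments: {"type":"object","properties":{"deltas":{"type":"array","items":{"type":"array","items":{"type":"number"}}},"claw":{"type":"number"}},"required":["deltas"]}

```bash
mkdir -p pics; cat > h.py <<'E'
import numpy as np, cv2
from plant import bot, vision, job
def cap(n): return vision.capture(n)
def w(p,xyz):
    T=np.linalg.inv(np.array(p["world_to_cam"])); return (T@np.r_[xyz,1])[:3]
def proj(p,X):
    X=np.atleast_2d(X); c=(np.array(p["world_to_cam"])@np.c_[X,np.ones(len(X))].T)[:3]
    u=np.array(p["camera_matrix"])@c; return (u[:2]/u[2]).T
def ray(p,uv,z):
    T=np.linalg.inv(np.array(p["world_to_cam"])); d=T[:3,:3]@np.linalg.inv(np.array(p["camera_matrix"]))@np.r_[uv,1]
    o=T[:3,3]; return o+d*(z-o[2])/d[2]
E
python3 - <<'E'
from h import *
np.set_printoptions(precision=1,suppress=True)
print(bot.get_obs())
ims=[]
for n in("scene","top"):
    p=cap(n); cv2.imwrite(f"pics/{n}0.png",p["img"][:,:,::-1].copy())
    print(n,np.linalg.inv(np.array(p["world_to_cam"]))[:3,3],p["camera_matrix"][0])
    for k in["magnifier","rack","counting_plate","stand","dish","pointer_tip","spare_dish","timer","marker","notes"]:
        print(k,[(np.round(w(p,r["xyz"])),round(r["confidence"],2)) for r in vision.find_in(p,k)[:3]])
E
```

```text
{'time': 0.0, 'joint_positions': array([-1.5,  0.3,  1.5, -0. ,  1.3, -0.1]), 'dq': array([ 0., -0., -0., -0., -0., -0.]), 'tau': array([  0. , -43.1, -24.4,   0.1,   0.1,  -0. ]), 'tool_pos': array([ 118. , -511.2,  234.1]), 'tcp_rot': array([-1.6,  0. , -2.9]), 'contact_force': array([-0.2, -0.1,  0.8]), 'moment': array([ 0.,  0., -0.]), 'grip_width': 91.65885931584747}
scene [-478.5  478.4  925.7] [433.6   0.  254.2]
magnifier [(array([599., 217.,  61.]), 0.81)]
rack [(array([550., 245.,  30.]), 0.83)]
counting_plate [(array([568., 283.,  63.]), 0.59)]
stand [(array([433.,  -3.,  14.]), 0.71), (array([366., 206.,  19.]), 0.34)]
dish [(array([480., -13.,  28.]), 0.95)]
pointer_tip []
spare_dish [(array([ 416., -466.,   15.]), 0.76)]
timer [(array([ 373., -243.,   20.]), 0.49)]
marker [(array([ 394., -337.,    2.]), 0.58)]
notes [(array([369., 204.,  17.]), 0.88)]
top [ 388.8  -96.8 1110.5] [398.9   0.  255.7]
magnifier []
rack [(array([559., 238.,  25.]), 0.91)]
counting_plate [(array([584., 281.,  65.]), 0.68)]
stand [(array([450., -34.,  18.]), 0.95)]
dish [(array([487., -11.,  29.]), 0.98)]
pointer_tip [(array([489., -13.,  29.]), 0.61), (array([405., -36., 103.]), 0.54)]
spare_dish [(array([ 423., -470.,   16.]), 0.62)]
timer [(array([ 382., -219.,   14.]), 0.63), (array([407., -36., 104.]), 0.22)]
marker [(array([ 404., -335.,   15.]), 0.8)]
notes [(array([377., 203.,  24.]), 0.74)]
```

```bash
python3 - <<'E'
import cv2,numpy as np
a=cv2.imread("pics/scene0.png");b=cv2.imread("pics/top0.png")
cv2.imwrite("pics/s1.png",cv2.resize(a,(800,600),interpolation=cv2.INTER_CUBIC))
cv2.imwrite("pics/t1.png",cv2.resize(b,(800,600),interpolation=cv2.INTER_CUBIC))
E
```

```text
(no output)
```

View pics/s1.png

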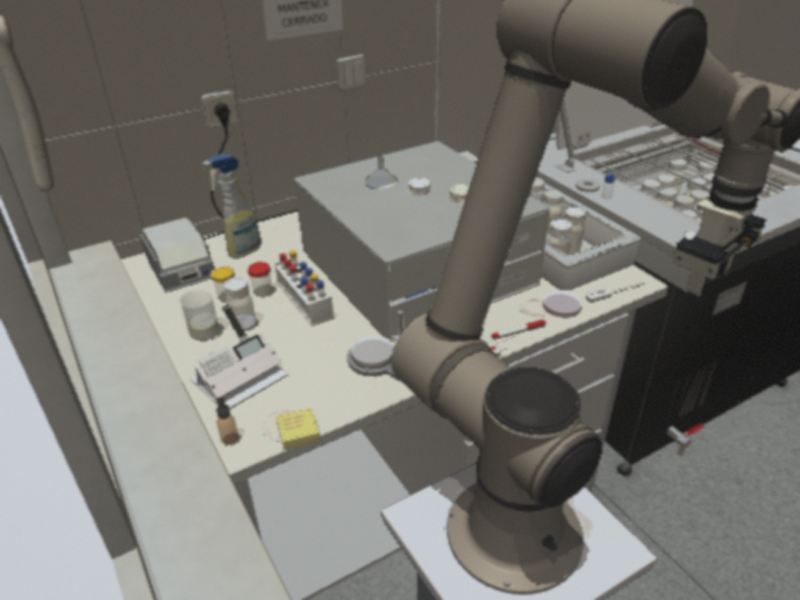

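View pics/t1.png

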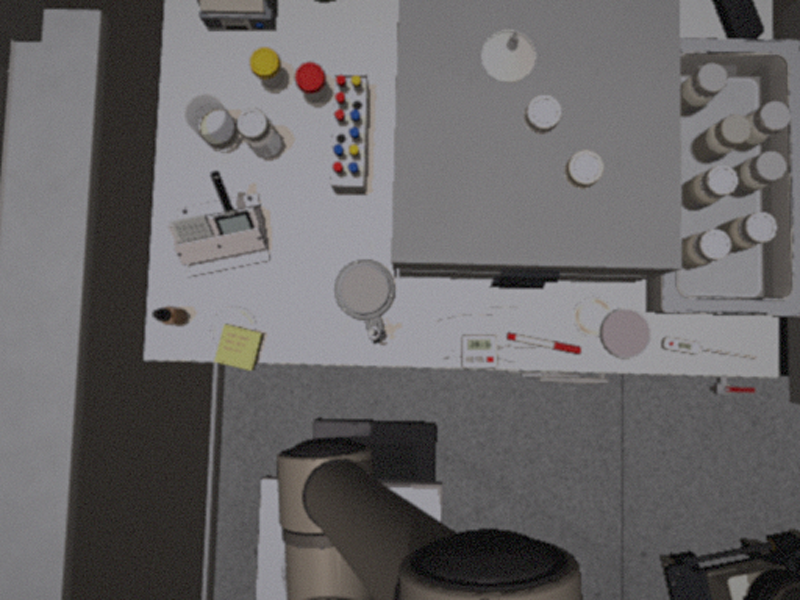

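The lens sits in the rack's -y (right) slot with its black handle up-left, at about (220,190) in the top view. The dish is at (365,290) and the column towards the robot at (376,335). There are jars behind the rack, so I'll crop both places.

```bash
python3 - <<'E'
import cv2,numpy as np
a=cv2.imread("pics/scene0.png");b=cv2.imread("pics/top0.png")
def c(im,x,y,w,h,s):
    q=cv2.resize(im[y:y+h,x:x+w],None,fx=s,fy=s,interpolation=cv2.INTER_CUBIC)
    for i in range(0,w,10): cv2.putText(q,str(x+i),(i*s,8),0,.3,(0,0,255)); cv2.line(q,(i*s,10),(i*s,14),(0,0,255))
    for i in range(10,h,10): cv2.putText(q,str(y+i),(0,i*s+3),0,.3,(0,0,255)); cv2.line(q,(20,i*s),(24,i*s),(0,0,255))
    return q
cv2.imwrite("pics/rack1.png",np.hstack([c(a,110,170,80,100,5),c(b,100,60,80,100,5)]))
cv2.imwrite("pics/stand1.png",np.hstack([c(a,210,185,66,80,6),c(b,205,155,66,80,6)]))
E
```

```text
(no output)
```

View pics/rack1.png

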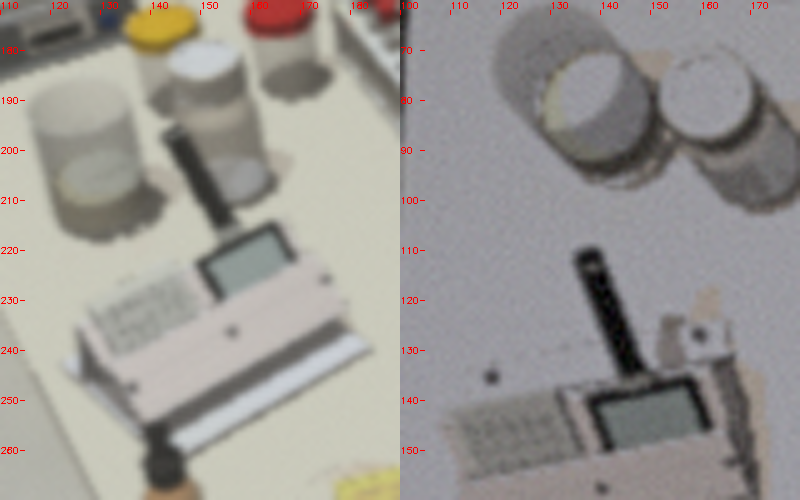

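View pics/stand1.png

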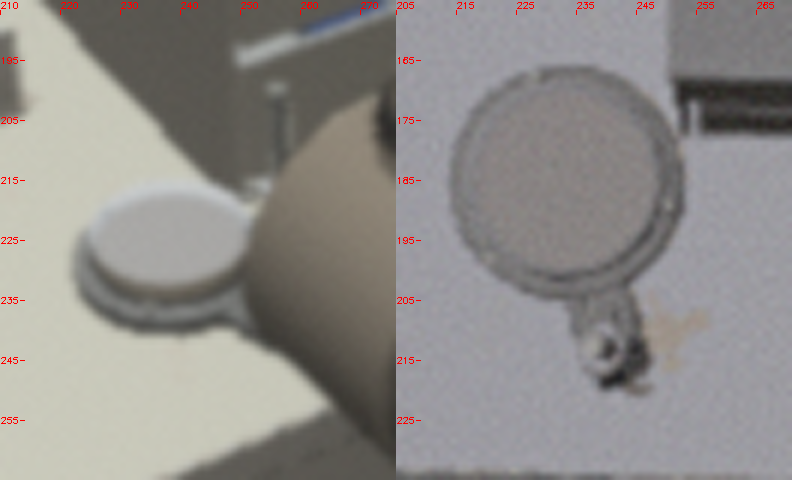

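```bash
cat >> h.py <<'E'
def tri(p1,u1,p2,u2):
    P=[np.array(p["camera_matrix"])@np.array(p["world_to_cam"])[:3] for p in(p1,p2)]
    X=cv2.triangulatePoints(P[0],P[1],np.array(u1,float).reshape(2,1),np.array(u2,float).reshape(2,1))[:,0]; X=X[:3]/X[3]
    return X, np.abs(proj(p1,X)[0]-u1).max(), np.abs(proj(p2,X)[0]-u2).max()
E
python3 - <<'E'
from h import *
np.set_printoptions(precision=1,suppress=True)
s=cap("scene");t=cap("top")
for n,a,b in[("tip",(145.5,197),(137.6,110.5)),("base",(155.6,214.4),(149,134.4)),("frameL",(150.5,224),(139,139.5)),("frameR",(167,215.5),(159,136)),
  ("bottle lid",(151,182),(161,79)),("beaker rim",(126,190),(140,81)),("coltop",(256,199.5),(239.8,212.8))]: print(n,*tri(s,a,t,b))
print("coltop z165",ray(t,(239.8,212.8),165), ray(s,(256,199.5),165))
print("dish top30", ray(t,(205+(558-396)/6,155+177/6),30), ray(s,(210+173/6,185+240/6),30))
for k in("stand","dish"):
  for p in(s,t):
    r=vision.regions_of(p,k)
    if r: m=r[0]["mask"]; ys,xs=np.nonzero(m); print(k,m.sum(),xs.mean(),ys.mean(),ray(p,((xs.min()+xs.max())/2,(ys.min()+ys.max())/2),30))
E
```

```text
tip [658.8 224.7 116.9] 1.2202915452547245 1.5286160884423055
base [610.5 211.   71.6] 0.32212165975809626 0.3891267281236992
frameL [597.4 238.9  54.7] 0.734096820789091 0.8615635912051971
frameR [606.  181.9  59.6] 1.3625238387577667 1.6242175252461095
bottle lid [748.4 174.3 103.5] 0.5589491126278006 0.7355642116070271
beaker rim [755.7 247.9  88.3] 3.3656728932196245 4.438995954987774
coltop [408.2 -40.9 159.7] 0.5495517971129402 0.6656370931312949
coltop z165 [407.1 -42.8 165. ] [403.1 -36.  165. ]
dish top30 [486.  -11.4  30. ] [471.1 -10.3  30. ]
stand 140 238.81428571428572 230.50714285714287 [494.3 -25.7  30. ]
stand 456 236.24561403508773 196.1140350877193 [464.3 -14.9  30. ]
dish 822 232.34671532846716 184.11313868613138 [487.4 -12.8  30. ]
```

```bash
cat >> h.py <<'E'
from scipy.spatial.transform import Rotation as Ro
def delta(dw,yaw=None):
    o=bot.get_obs(); R=Ro.from_euler('xyz',o["tcp_rot"] if yaw is None else [-np.pi/2,0,yaw]).as_matrix()
    return R.T@np.array(dw,float)
def lens_T(x,y,psi,s=35):
    R=Ro.from_euler('ZY',[psi,-np.pi/4]).as_matrix()
    o=np.array([x,y,17])+Ro.from_euler('z',psi).apply([0,-36,0])+R@[s,0,0]
    return R,o
E
python3 - <<'E'
from h import *
from scipy.optimize import least_squares
np.set_printoptions(precision=4,suppress=True)
s=cap("scene");t=cap("top")
M=np.array([[112,0,4],[40,0,4],[35,30,4],[35,-30,4.]])
S=np.array([(145.5,197),(155.6,214.4),(150.5,224),(167,215.5)]);T=np.array([(137.6,110.5),(149,134.4),(139,139.5),(159,136)])
def f(q,free=True):
    R,o=lens_T(*q[:3]); W=M@R.T+o; return np.r_[(proj(s,W)-S).ravel(),(proj(t,W)-T).ravel()]
r=least_squares(f,[560,240,.2],loss="soft_l1"); print(r.x, f(r.x).reshape(-1,2).round(1).tolist())
R,o=lens_T(*r.x); g=o+R@[78,0,0]; print("lens",o,"grip",g)
ob=bot.get_obs(); print(ob["tcp_rot"],ob["tool_pos"],ob["time"]); print(delta(np.r_[g[:2]-ob["tool_pos"][:2],0]))
E
```

```text
[547.8796 233.0518   0.2497] [[-0.7, -1.6], [1.0, 0.6], [-1.1, -3.3], [-1.8, -3.4], [1.2, 1.8], [-0.4, 1.5], [-0.8, 0.5], [1.2, -1.0]]
lens [580.7572 204.2844  41.7487] grip [634.2008 217.9142  96.9031]
[-1.5707 -0.     -2.9148] [ 118.0776 -511.5635  234.7401] 1.5
[-666.946    -0.0616 -594.7302]
```

>>> arm_command([
  [0,-0.045,0,0],
  [0,-0.045,0,0],
  [-0.037,0,-0.033,0],
  [-0.037,0,-0.033,0],
  [-0.037,0,-0.033,0],
], claw=110)

```text
time: 2.0
tool_pos: [204.5, -388.8, 324.9]
tcp_rot: [-1.57, 0.0, -2.916]
contact_force: [1.0, -0.3, -0.0]
grip_width: 56.4
```

>>> arm_command([
  [-0.037,0,-0.033,0],
  [-0.037,0,-0.033,0],
  [-0.037,0,-0.033,0],
  [-0.037,0,-0.033,0],
  [-0.037,0,-0.033,0],
])

```text
time: 2.5
tool_pos: [347.8, -186.0, 325.0]
tcp_rot: [-1.57, 0.001, -2.915]
contact_force: [0.3, -0.6, 0.9]
grip_width: 52.4
```

>>> arm_command([
  [-0.037,0,-0.033,0],
  [-0.037,0,-0.033,0],
  [-0.037,0,-0.033,0],
  [-0.037,0,-0.033,0],
  [-0.037,0,-0.033,0],
])

```text
time: 3.0
tool_pos: [491.1, 16.7, 324.9]
tcp_rot: [-1.57, 0.001, -2.914]
contact_force: [0.2, -0.6, 0.6]
grip_width: 52.0
```

>>> arm_command([
  [-0.037,0,-0.033,0],
  [-0.037,0,-0.033,0],
  [-0.037,0,-0.033,0],
  [-0.037,0,-0.033,0],
])

```text
time: 3.4
tool_pos: [605.6, 178.4, 324.6]
tcp_rot: [-1.571, 0.0, -2.915]
contact_force: [1.5, -1.2, 0.2]
grip_width: 52.4
```

```bash
python3 - <<'E'
from h import *
np.set_printoptions(precision=1,suppress=True)
s=cap("scene");t=cap("top")
for p in(s,t):
  for k in("magnifier","pointer_tip","dish","stand"):
    print(k,[(w(p,r["xyz"]),round(r["confidence"],2)) for r in vision.find_in(p,k)[:3]])
a=s["img"][:,:,::-1];b=t["img"][:,:,::-1]
np.savez("pics/sh1.npz",a=a,b=b)
def c(im,x,y,ww,h,sc):
    q=cv2.resize(np.ascontiguousarray(im[y:y+h,x:x+ww]),None,fx=sc,fy=sc,interpolation=cv2.INTER_CUBIC)
    for i in range(0,ww,10): cv2.putText(q,str(x+i),(i*sc,8),0,.3,(0,0,255)); cv2.line(q,(i*sc,10),(i*sc,14),(0,0,255))
    for i in range(10,h,10): cv2.putText(q,str(y+i),(0,i*sc+3),0,.3,(0,0,255)); cv2.line(q,(20,i*sc),(24,i*sc),(0,0,255))
    return q
q=[c(a,100,150,100,75,4),c(a,210,165,100,75,4),c(b,80,90,100,75,4),c(b,200,150,100,75,4)]
cv2.imwrite("pics/q2.png",np.vstack([np.hstack(q[:2]),np.hstack(q[2:])]))
E
```

```text
magnifier [(array([599.5, 218.4,  61.1]), 0.67)]
pointer_tip [(array([548.7, 248. ,  28.1]), 0.64)]
dish []
stand [(array([401.4, -40.4, 114.3]), 0.47)]
magnifier [(array([601.9, 218.4,  69.9]), 0.81)]
pointer_tip [(array([408. , -38.9, 103.6]), 0.39)]
dish [(array([489. , -10.4,  31. ]), 0.92)]
stand [(array([449.1, -34. ,  13.1]), 0.66)]
```

View pics/q2.png

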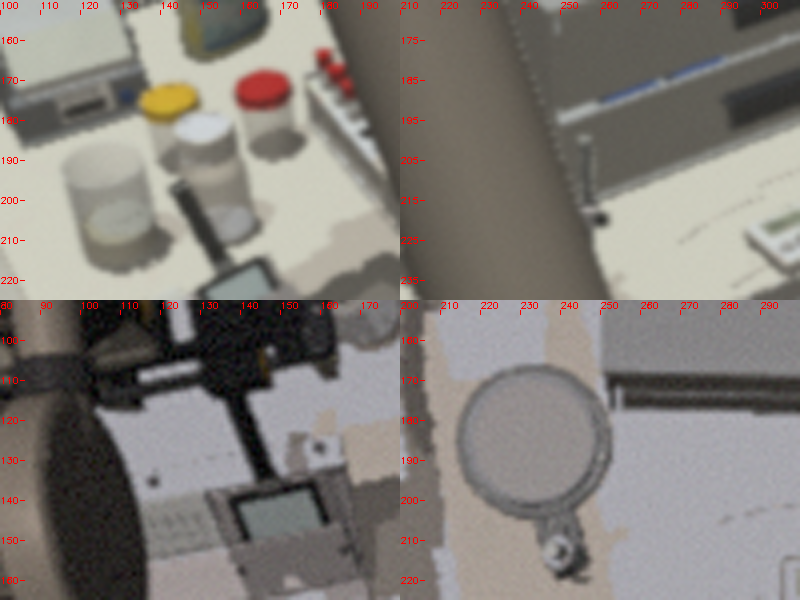

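```bash
python3 - <<'E'
from h import *
np.set_printoptions(precision=1,suppress=True)
s=cap("scene");t=cap("top")
c=np.array([488,-11.5]); k=ray(t,(239.8,212.8),165)[:2]
d=(k-c);print(k,np.linalg.norm(d)); u=d/np.linalg.norm(d)
for z in(14,85,95,105,115,125,135,165):
    print(z,"col",proj(s,[*(c+81.5*u),z])[0],proj(t,[*(c+81.5*u),z])[0],"tip",proj(s,[*(c+56.5*u),z])[0],proj(t,[*(c+56.5*u),z])[0])
E
```

```text
[407.1 -42.8] 86.76831093459865
14 col [256.5 235.9] [242.3 212.1] tip [250.3 232.7] [239.3 203.6]
85 col [256.2 218.4] [240.9 211.5] tip [249.9 215.4] [237.7 202.4]
95 col [256.2 215.9] [240.7 211.4] tip [249.8 212.8] [237.4 202.2]
105 col [256.1 213.3] [240.5 211.3] tip [249.7 210.3] [237.2 202. ]
115 col [256.1 210.8] [240.2 211.2] tip [249.7 207.7] [236.9 201.8]
125 col [256.1 208.1] [240.  211.1] tip [249.6 205.1] [236.7 201.6]
135 col [256.  205.5] [239.8 211. ] tip [249.5 202.5] [236.4 201.4]
165 col [255.9 197.4] [239.1 210.7] tip [249.3 194.5] [235.6 200.8]
```

```bash
python3 - <<'E'
from h import *
np.set_printoptions(precision=1,suppress=True)
s=cap("scene");t=cap("top")
for z,b,a in((123,(137.6,110.5),(145.5,197)),(73,(149,134.4),(155.6,214.4))): print(ray(t,b,z),ray(s,a,z))
print("corners",ray(t,(139,139.5),69),ray(t,(159,136),69))
print(bot.get_obs()["tool_pos"],bot.get_obs()["time"])
E
```

```text
[659.5 226.8 123. ] [646.3 224.  123. ]
[609.5 209.5  73. ] [609.6 212.2  73. ]
corners [596.  236.8  69. ] [606.7 183.8  69. ]
[604.7 176.  325.1] 4.1
```

>>> arm_command([
  [-0.0378,0,-0.0338,0],
  [0,0.045,0,0],
  [0,0.045,0,0],
  [0,0.045,0,0],
  [0,0.045,0,0],
])

```text
time: 4.6
tool_pos: [633.4, 217.3, 143.1]
tcp_rot: [-1.571, 0.0, -2.915]
contact_force: [0.4, -0.1, -0.3]
grip_width: 52.1
```

>>> arm_command([
  [0,0,0,0],
])

```text
time: 4.7
tool_pos: [629.7, 216.3, 137.7]
tcp_rot: [-1.571, -0.014, -2.915]
contact_force: [-0.5, -0.5, -0.4]
grip_width: 52.3
```

```bash
python3 - <<'E'
from h import *
s=cap("scene");t=cap("top")
a=s["img"][:,:,::-1];b=t["img"][:,:,::-1]
def c(im,x,y,ww,h,sc):
    q=cv2.resize(np.ascontiguousarray(im[y:y+h,x:x+ww]),None,fx=sc,fy=sc,interpolation=cv2.INTER_CUBIC)
    for i in range(0,ww,10): cv2.putText(q,str(x+i),(i*sc,8),0,.3,(0,0,255))
    for i in range(10,h,10): cv2.putText(q,str(y+i),(0,i*sc+3),0,.3,(0,0,255))
    return q
cv2.imwrite("pics/g1.png",np.hstack([c(a,100,130,80,110,5),c(b,90,70,80,110,5)]))
print(bot.get_obs()["tool_pos"],bot.get_obs()["tcp_rot"])
E
```

```text
[633.96101154 217.29967867 145.43975544] [-1.57070424e+00 -1.80355776e-04 -2.91495346e+00]
```

View pics/g1.png

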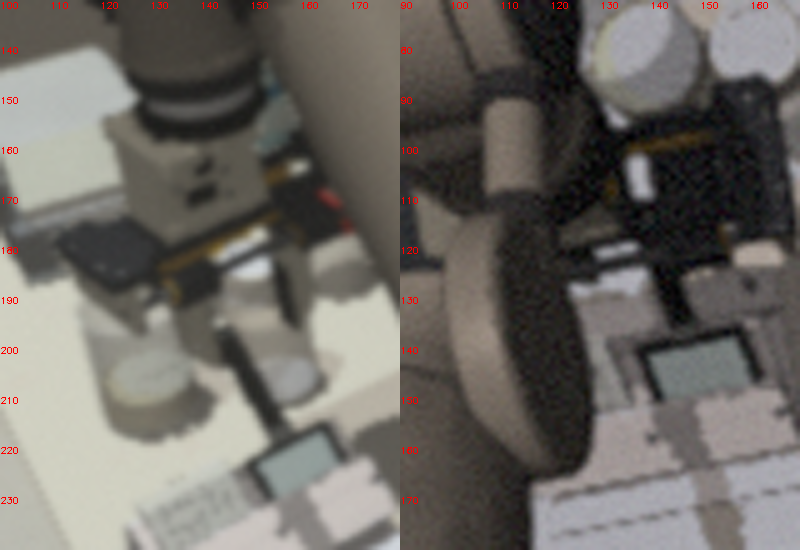

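The open fingers straddle the black handle in the scene view: left tip near (142,202), right tip near (158,195), handle between them. Next I descend and close.

>>> arm_command([
  [0,0.02,0,0],
  [0,0.02,0,0],
  [0,0.01,0,0],
  [0,0,0,0],
  [0,0,0,0],
])

```text
time: 5.3
tool_pos: [634.8, 217.6, 96.8]
tcp_rot: [-1.571, 0.003, -2.915]
contact_force: [0.1, -0.3, -0.7]
grip_width: 52.2
```

>>> arm_command([
  [0,0,0,0],
  [0,0,0,0],
  [0,0,0,0],
  [0,0,0,0],
  [0,0,0,0],
], claw=255)

```text
time: 5.8
tool_pos: [633.7, 217.5, 94.8]
tcp_rot: [-1.571, 0.0, -2.915]
contact_force: [-0.0, 1.2, 0.6]
grip_width: 16.9
```

>>> arm_command([
  [0,0,0,0],
  [0,0,0,0],
  [0,0,0,0],
])

```text
time: 6.1
tool_pos: [633.3, 218.2, 94.6]
tcp_rot: [-1.572, -0.0, -2.915]
contact_force: [-1.2, 5.1, -0.1]
grip_width: 13.8
```

>>> arm_command([
  [0,0,-0.001,0],
  [-0.006,-0.006,0,0],
  [-0.008,-0.008,0,0],
  [-0.01,-0.01,0,0],
  [-0.01,-0.01,0,0],
])

```text
time: 6.6
tool_pos: [667.4, 225.3, 129.4]
tcp_rot: [-1.569, 0.0, -2.915]
contact_force: [-0.4, -0.2, -0.6]
grip_width: 14.0
```

>>> arm_command([
  [-0.012,-0.012,0,0],
  [-0.012,-0.012,0,0],
  [0,-0.02,0,0],
  [0,-0.03,0,0],
  [0,-0.03,0,0],
])

```text
time: 7.1
tool_pos: [690.5, 230.2, 233.7]
tcp_rot: [-1.569, -0.0, -2.915]
contact_force: [0.3, -0.1, -0.1]
grip_width: 13.8
```

>>> arm_command([
  [0,-0.02,0,0],
  [0,0,0,0],
  [0,0,0,0],
])

```text
time: 7.4
tool_pos: [690.2, 230.7, 252.3]
tcp_rot: [-1.57, 0.0, -2.915]
contact_force: [-0.3, 0.0, -1.7]
grip_width: 14.1
```

```bash
python3 - <<'E'
from h import *
s=cap("scene");t=cap("top")
a=s["img"][:,:,::-1];b=t["img"][:,:,::-1]
def c(im,x,y,ww,h,sc):
    q=cv2.resize(np.ascontiguousarray(im[y:y+h,x:x+ww]),None,fx=sc,fy=sc,interpolation=cv2.INTER_CUBIC)
    for i in range(0,ww,10): cv2.putText(q,str(x+i),(i*sc,8),0,.3,(0,0,255))
    for i in range(10,h,10): cv2.putText(q,str(y+i),(0,i*sc+3),0,.3,(0,0,255))
    return q
cv2.imwrite("pics/d1.png",np.hstack([c(a,90,110,80,110,5),c(b,90,70,80,110,5)]))
o=bot.get_obs();print(o["time"],o["tool_pos"],o["tcp_rot"],o["contact_force"],o["grip_width"])
for p in(s,t):
  for k in("magnifier","counting_plate"): print(k,[(w(p,r["xyz"]),round(r["confidence"],2)) for r in vision.find_in(p,k)[:2]])
E
```

```text
7.5 [689.53347207 230.81895392 250.57366278] [-1.57014397 -0.00329289 -2.91515497] [-0.24602646  0.29387354 -1.65399568] 13.394260726442665
magnifier [(array([640.93567844, 222.82874342, 202.89509194]), 0.69)]
counting_plate [(array([571.93266164, 284.26639168,  62.67722913]), 0.49)]
magnifier [(array([643.89210546, 223.3756247 , 210.44924537]), 0.59)]
counting_plate [(array([579.99391571, 282.41528157,  68.07600257]), 0.54)]
```

View pics/d1.png

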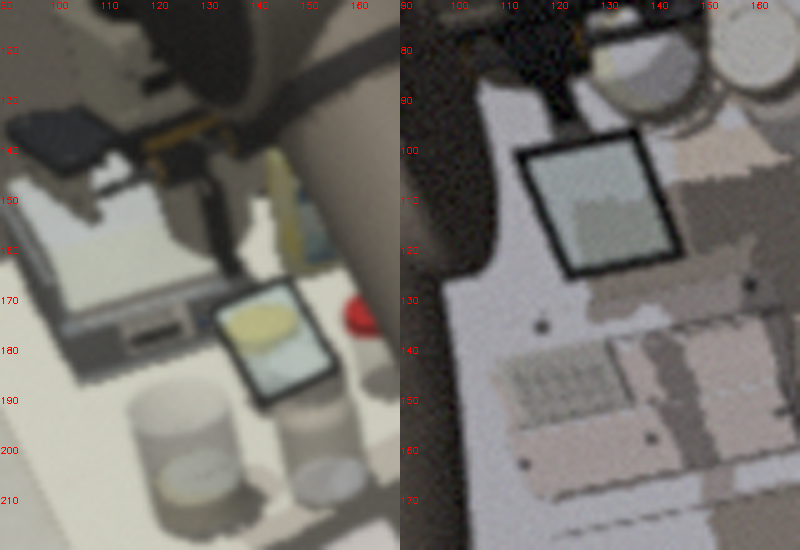

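The lens is free of the rack and still hangs at about 45° (frame at (140,175) in scene and (130,110) in top). The tool only twists about the vertical, so I'll level the lens by pressing its lower edge on free bench so it pivots in the pads.

>>> arm_command([
  [0.0466,0,0.0151,0],
  [0.0466,0,0.0151,0],
  [0.0466,0,0.0151,0],
  [0.0466,0,0.0151,0],
  [0.0466,0,0.0151,0],
])

```text
time: 8.2
tool_pos: [477.8, 104.6, 252.4]
tcp_rot: [-1.57, -0.0, -2.914]
contact_force: [0.1, -0.6, 0.3]
grip_width: 13.7
```

>>> arm_command([
  [0,0.04,0,0],
  [0,0.04,0,0],
  [0,0.04,0,0],
  [0,0.035,0,0],
  [0,0,0,0],
])

```text
time: 8.7
tool_pos: [476.6, 105.1, 93.9]
tcp_rot: [-1.572, -0.009, -2.915]
contact_force: [-0.4, -0.1, 0.2]
grip_width: 13.6
```

```bash
python3 - <<'E'
from h import *
np.set_printoptions(precision=1,suppress=True)
s=cap("scene");t=cap("top")
o=bot.get_obs();print(o["time"],o["tool_pos"],o["tcp_rot"],o["contact_force"],o["grip_width"])
for p in(s,t):
  for k in("magnifier","notes","dish"): print(k,[(w(p,r["xyz"]),round(r["confidence"],2)) for r in vision.find_in(p,k)[:2]])
E
```

```text
8.8 [480.1 105.4  98.1] [-1.6 -0.  -2.9] [0.4 0.6 0.1] 13.573985348502761
magnifier [(array([430.9, 106.3,  49.9]), 0.73)]
notes [(array([364.4, 207.2,  18.2]), 0.92)]
dish []
magnifier [(array([427.6,  94.8,  50.9]), 0.66)]
notes []
dish [(array([487.6,  -8.4,  32.9]), 0.88)]
```

>>> arm_command([
  [0,0.014,0,0],
  [-0.006,0.0075,0,0],
  [-0.006,0.0075,0,0],
  [-0.005,0.0085,0,0],
  [-0.005,0.0085,0,0],
])

```text
time: 9.6
tool_pos: [503.8, 110.8, 52.1]
tcp_rot: [-1.57, 0.005, -2.915]
contact_force: [3.6, 1.5, 3.8]
grip_width: 13.7
```

>>> arm_command([
  [-0.003,0.01,0,0],
  [-0.003,0.01,0,0],
  [-0.002,0.007,0,0],
  [0,0.006,0,0],
  [0,0,0,0],
])

```text
time: 10.1
tool_pos: [508.2, 112.0, 17.6]
tcp_rot: [-1.571, -0.003, -2.915]
contact_force: [0.9, 1.2, 1.8]
grip_width: 13.3
```

>>> arm_command([
  [-0.001,0.004,0,0],
  [0,0.0035,0,0],
  [0,0,0,0],
  [0,0,0,0],
])

```text
time: 10.5
tool_pos: [509.6, 112.3, 11.0]
tcp_rot: [-1.571, -0.001, -2.915]
contact_force: [-0.5, -0.0, 0.8]
grip_width: 13.9
```

```bash
python3 - <<'E'
from h import *
np.set_printoptions(precision=2,suppress=True)
s=cap("scene");t=cap("top")
a=s["img"][:,:,::-1];b=t["img"][:,:,::-1]
def c(im,x,y,ww,h,sc):
    q=cv2.resize(np.ascontiguousarray(im[y:y+h,x:x+ww]),None,fx=sc,fy=sc,interpolation=cv2.INTER_CUBIC)
    for i in range(0,ww,10): cv2.putText(q,str(x+i),(i*sc,8),0,.3,(0,0,255))
    for i in range(10,h,10): cv2.putText(q,str(y+i),(0,i*sc+3),0,.3,(0,0,255))
    return q
cv2.imwrite("pics/f1.png",np.hstack([c(a,155,165,80,100,5),c(b,140,110,80,100,5)]))
o=bot.get_obs();print(o["time"],o["tool_pos"],o["tcp_rot"],o["contact_force"],o["grip_width"])
for p in(s,t):
  for k in("magnifier",): print(k,[(w(p,r["xyz"]),round(r["confidence"],2)) for r in vision.find_in(p,k)[:2]])
E
```

```text
10.6 [509.67 112.35  11.14] [-1.57 -0.   -2.91] [-0.57 -0.94  1.27] 13.577240220799691
magnifier [(array([445.91, 112.22,   6.93]), 0.64)]
magnifier [(array([440.89,  97.95,  13.67]), 0.81)]
```

View pics/f1.png

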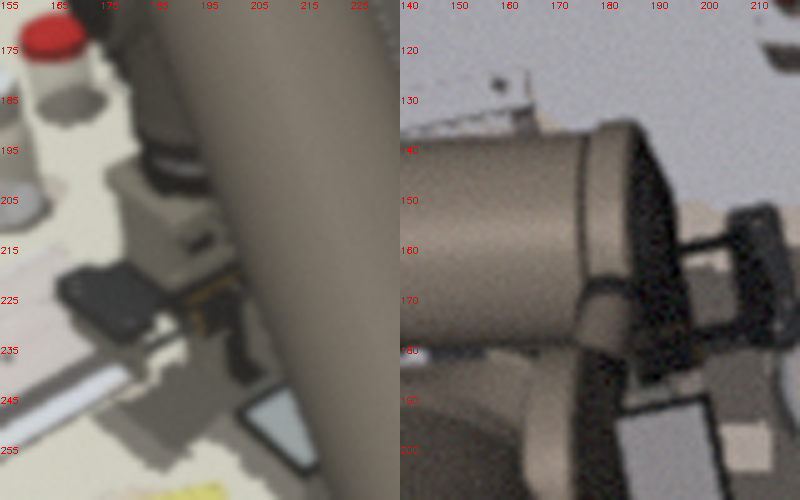

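>>> arm_command([
  [0,0.0015,0,0],
  [0,0,0,0],
  [0,0,0,0],
  [0,0,0,0],
  [0,0,0,0],
], claw=190)

```text
time: 11.2
tool_pos: [510.1, 112.4, 9.7]
tcp_rot: [-1.571, 0.0, -2.915]
contact_force: [-0.1, -0.2, -0.2]
grip_width: 23.7
```

>>> arm_command([
  [0,0,0,0],
  [0,0,0,0],
  [0,0,0,0],
  [0,0,0,0],
  [0,0,0,0],
], claw=255)

```text
time: 11.7
tool_pos: [510.1, 112.4, 9.7]
tcp_rot: [-1.571, 0.0, -2.915]
contact_force: [-0.2, 0.4, -0.1]
grip_width: 13.5
```

>>> arm_command([
  [0,0,0,0],
  [0,0,0,0],
  [0,0,0,0],
])

```text
time: 12.0
tool_pos: [510.1, 112.3, 9.7]
tcp_rot: [-1.571, 0.0, -2.915]
contact_force: [0.5, 0.2, -0.1]
grip_width: 13.7
```

>>> arm_command([
  [0,-0.02,0,0],
  [0,-0.045,0,0],
  [0,-0.045,0,0],
  [0,-0.045,0,0],
  [0,-0.045,0,0],
])

```text
time: 12.5
tool_pos: [509.6, 112.4, 211.5]
tcp_rot: [-1.571, -0.0, -2.915]
contact_force: [0.5, 0.4, -1.9]
grip_width: 13.6
```

>>> arm_command([
  [0,-0.04,0,-8],
  [0,0,0,-8],
  [0,0,0,-8],
  [0,0,0,-8],
  [0,0,0,-8],
])

```text
time: 13.0
tool_pos: [509.8, 112.4, 249.6]
tcp_rot: [-1.571, -0.0, -2.211]
contact_force: [-0.2, 0.6, -0.2]
grip_width: 13.7
```

```bash
python3 - <<'E'
import cv2,numpy as np
a=cv2.imread("pics/scene0.png");b=cv2.imread("pics/top0.png");z=np.load("pics/sh1.npz")
def c(im,x,y,w,h,s):
    im=np.ascontiguousarray(im[y:y+h,x:x+w]).astype(float); im=(im-im.min())/(im.max()-im.min())*255
    q=cv2.resize(im.astype(np.uint8),None,fx=s,fy=s,interpolation=cv2.INTER_LANCZOS4)
    for i in range(0,w,5): cv2.putText(q,str(x+i),(i*s,10),0,.35,(0,0,255)); cv2.line(q,(i*s,12),(i*s,16),(0,0,255))
    for i in range(5,h,5): cv2.putText(q,str(y+i),(0,i*s+3),0,.35,(0,0,255)); cv2.line(q,(24,i*s),(28,i*s),(0,0,255))
    return q
r1=np.hstack([c(a,243,190,33,50,12),c(z["a"],243,190,33,50,12)])
cv2.imwrite("pics/pt.png",r1)
E
```

```text
(no output)
```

View pics/pt.png

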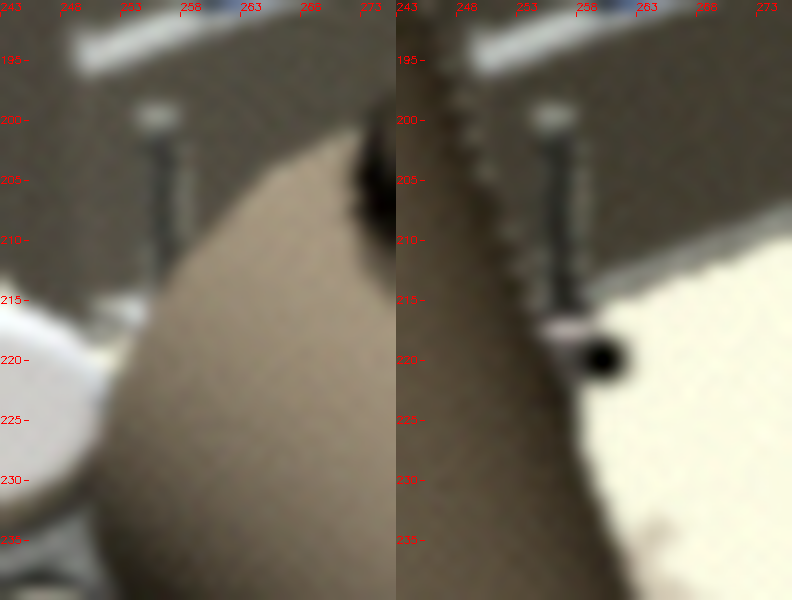

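>>> arm_command([
  [0,0,0,-8],
  [0,0,0,-8],
  [0,0,0,-8],
  [0,0,0,-8],
  [0,0,0,-4.5],
])

```text
time: 13.5
tool_pos: [509.8, 112.4, 249.4]
tcp_rot: [-1.572, -0.0, -1.575]
contact_force: [1.0, 0.1, 0.2]
grip_width: 13.4
```

>>> arm_command([
  [-0.04,0,-0.02,0],
  [-0.04,0,-0.02,0],
  [-0.04,0,-0.02,0],
  [-0.04,0,-0.02,0],
  [0,0,0,0],
])

```text
time: 14.0
tool_pos: [428.7, 277.0, 249.6]
tcp_rot: [-1.572, 0.001, -1.574]
contact_force: [-0.0, -1.2, -1.0]
grip_width: 13.7
```

```bash
python3 - <<'E'
from h import *
np.set_printoptions(precision=1,suppress=True)
s=cap("scene");t=cap("top")
for p in(s,t):
  for k in("pointer_tip","stand","dish","magnifier","notes","counting_plate"):
    print(k,[(w(p,r["xyz"]),round(r["confidence"],2)) for r in vision.find_in(p,k)[:3]])
o=bot.get_obs();print(o["time"],o["tool_pos"],o["tcp_rot"])
a=s["img"][:,:,::-1];b=t["img"][:,:,::-1]
cv2.imwrite("pics/s3.png",a);cv2.imwrite("pics/t3.png",b)
def c(im,x,y,w,h,s):
    im=np.ascontiguousarray(im[y:y+h,x:x+w])
    q=cv2.resize(im,None,fx=s,fy=s,interpolation=cv2.INTER_CUBIC)
    for i in range(0,w,5): cv2.putText(q,str(x+i),(i*s,10),0,.3,(0,0,255)); cv2.line(q,(i*s,12),(i*s,16),(0,0,255))
    for i in range(5,h,5): cv2.putText(q,str(y+i),(0,i*s+3),0,.3,(0,0,255)); cv2.line(q,(24,i*s),(28,i*s),(0,0,255))
    return q
q1=c(a,215,190,66,50,6); q2=c(b,205,165,66,50,6); q3=c(a,135,150,66,50,6); q4=c(b,80,150,132,100,3)
cv2.imwrite("pics/q3.png",np.vstack([np.hstack([q1,q2]),np.hstack([q3,q4])]))
E
```

```text
pointer_tip [(array([365.2, 204.1,  17.1]), 0.23)]
stand [(array([476.5,  31.1,  14.3]), 0.4)]
dish [(array([ 395.6, -337.5,    5.1]), 0.57), (array([475.7,  31.7,  11.5]), 0.48), (array([ 375.3, -217. ,   21.4]), 0.43)]
magnifier [(array([421.1, 200.9, 241.5]), 0.95)]
notes [(array([365.9, 205.5,  17.5]), 0.6)]
counting_plate [(array([568.8, 281.5,  63.1]), 0.69)]
pointer_tip [(array([408. , -37.5, 102.5]), 0.62)]
stand [(array([447.6, -34.8,  17.8]), 0.93), (array([377.3, 205.3,  20.4]), 0.42)]
dish []
magnifier [(array([433.3, 207.7, 249.4]), 0.71)]
notes [(array([376.4, 203.6,  23.1]), 0.77)]
counting_plate [(array([581.1, 281.2,  65.4]), 0.69)]
14.7 [431.6 272.9 249.7] [-1.6 -0.  -1.6]
```

View pics/q3.png

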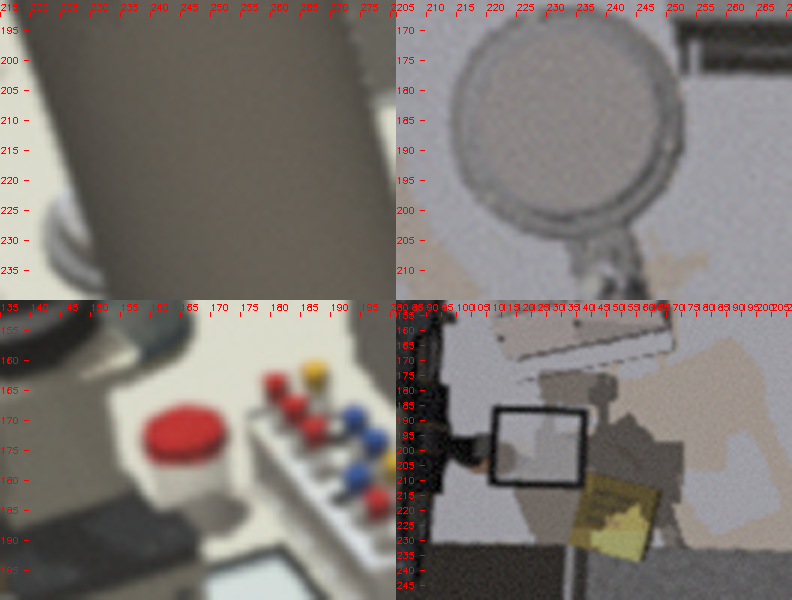

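>>> arm_command([
  [-0.0114,-0.01,0.0416,0],
  [-0.0114,-0.01,0.0416,0],
  [-0.0114,-0.01,0.0416,0],
  [-0.0114,-0.01,0.0416,0],
  [-0.0114,-0.01,0.0416,0],
])

```text
time: 15.2
tool_pos: [641.3, 328.5, 300.1]
tcp_rot: [-1.57, 0.0, -1.58]
contact_force: [2.0, 1.2, 0.6]
grip_width: 13.9
```

```bash
python3 - <<'E'
from h import *
np.set_printoptions(precision=1,suppress=True)
ims=[]
for i in range(8): s=cap("scene"); ims.append(s["img"][:,:,::-1].astype(float))
t=cap("top")
for p in(s,t):
  for k in("pointer_tip","stand","dish"):
    print(k,[(w(p,r["xyz"]),round(r["confidence"],2)) for r in vision.find_in(p,k)[:2]])
m=np.mean(ims,0); np.save("pics/m4.npy",m)
o=bot.get_obs();print(o["time"],o["tool_pos"])
x,y,W,H,S=235,190,40,50,12
q=cv2.resize(np.clip(m[y:y+H,x:x+W]*1.2,0,255).astype(np.uint8),None,fx=S,fy=S,interpolation=cv2.INTER_LANCZOS4)
for i in range(0,W,5): cv2.putText(q,str(x+i),(i*S,10),0,.35,(0,0,255)); cv2.line(q,(i*S,12),(i*S,16),(0,0,255))
for i in range(5,H,5): cv2.putText(q,str(y+i),(0,i*S+3),0,.35,(0,0,255)); cv2.line(q,(24,i*S),(28,i*S),(0,0,255))
cv2.imwrite("pics/p4.png",q)
g=m.mean(2).astype(int)
print(g[208:226,246:266])
E
```

```text
pointer_tip [(array([395.3, -35.7,  95.6]), 0.39)]
stand [(array([401.3, -38.5,  31.4]), 0.86)]
dish [(array([478.4, -35.3,  29.1]), 0.75), (array([572.1, 282.2,  62.6]), 0.31)]
pointer_tip [(array([407.6, -38.5, 101.8]), 0.59)]
stand [(array([449.9, -32.8,  16.4]), 0.6), (array([582. , 279. ,  63.3]), 0.22)]
dish [(array([487.8,  -9. ,  28.3]), 0.72)]
15.95 [639.7 328.2 300.1]
[[ 86  86  89  92  93  93  92  91  92  88  81  93 105  96  92  91  91  91
   91  92]
 [ 85  87  88  91  94  93  92  92  92  90  82  91 103  96  91  91  91  92
   92  93]
 [ 86  86  88  92  93  93  92  92  96  96  85  87  97  94  92  92  93  94
   98 105]
 [ 86  86  88  91  94  93  92  93 100 101  87  92 104  97  94  97 103 107
  116 125]
 [ 86  86  88  91  93  93  92  93  98  98  85  91 104 102 107 117 123 127
  133 137]
 [ 86  86  88  92  94  95  96  97 104 103  83  84 102 116 128 135 133 133
  142 160]
 [ 90  87  88  92 100 111 117 124 127 113  87  83 106 127 135 142 144 157
  179 189]
 [119 100  92  94 108 131 146 160 161 125  91  86 100 127 155 179 185 190
  196 198]
 [170 141 121 106 111 125 137 155 165 143 127 125 130 149 177 193 198 198
  199 199]
 [195 187 168 139 128 132 137 149 160 167 168 166 157 148 161 178 190 198
  199 199]
 [191 195 190 171 149 145 155 158 135 131 133 131 119 102 103 130 167 193
  199 199]
 [177 182 186 186 184 183 184 168 127 110 109 105  90  67  61  94 149 188
  199 200]
 [171 173 177 183 189 190 188 172 136 115 108 102  87  67  60  93 147 188
  199 199]
 [169 171 171 175 179 177 173 175 156 124 105 103 108 109 109 134 169 193
  199 199]
 [170 169 170 171 171 164 154 162 157 121  90  98 134 164 170 182 192 198
  199 199]
 [169 170 170 169 165 149 128 133 142 119  85  94 142 184 194 197 199 199
  199 200]
 [170 169 170 168 161 137 108 118 137 127  91  93 142 187 198 199 199 199
  199 199]
 [169 169 170 167 154 123 103 119 133 125  91  90 140 187 198 199 199 199
  199 199]]
```

Unobstructed this time; viewing it.

View pics/p4.png

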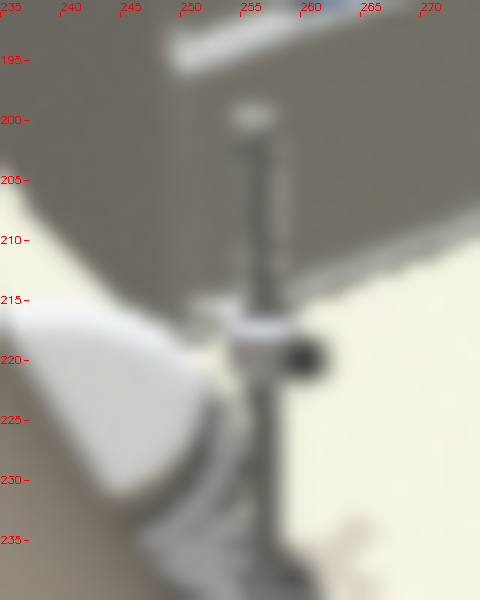

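```bash
python3 - <<'E'
from h import *
np.set_printoptions(precision=1,suppress=True)
m=np.load("pics/m4.npy").mean(2)
print(m[196:204,252:261].astype(int))
s=cap("scene");t=cap("top")
c=np.array([487.8,-10.8]);k=np.array([407.5,-38.5]);u=(k-c)/np.linalg.norm(k-c);K=c+81.5*u
print("col",K,proj(s,[*K,165]),proj(s,[*K,95]),"opp14",proj(s,[*(K+14*u),95]),"perp14",proj(s,[*(K+14*np.array([-u[1],u[0]])),95]),proj(s,[*(K-14*np.array([-u[1],u[0]])),95]),"tip",proj(s,[*(K-25*u),95]))
print("lens t3",ray(t,(127.2,198.7),249))
b=cv2.imread("pics/t3.png").mean(2)
sub=(b[180:220,105:150]<60); ys,xs=np.nonzero(sub); print("frame bbox",xs.min()+105,xs.max()+105,ys.min()+180,ys.max()+180)
for p in(s,t):
  r=vision.regions_of(p,"magnifier")
  if r:
    mm=r[0]["mask"];ys,xs=np.nonzero(mm);print(mm.sum(),xs.min(),xs.max(),ys.min(),ys.max())
  print([(w(p,q["xyz"]),q["confidence"]) for q in vision.find_in(p,"magnifier")[:1]])
r=vision.regions_of(t,"dish")
if r: ys,xs=np.nonzero(r[0]["mask"]);print("dish",r[0]["mask"].sum(),ray(t,((xs.min()+xs.max())/2,(ys.min()+ys.max())/2),30),ray(t,(xs.mean(),ys.mean()),30))
o=bot.get_obs();print(o["time"],o["tool_pos"],o["tcp_rot"])
E
```

```text
[[101  96  92  91  91  91  90  91  90]
 [ 91  91  91  92  92  92  91  91  90]
 [ 91  93 100 109 109 102  94  91  91]
 [ 91  95 112 131 131 118  98  91  91]
 [ 92  94 105 119 117 107  95  91  90]
 [ 91  91  93  95  92  91  95  92  91]
 [ 91  90  88  84  82  90 100  94  91]
 [ 91  91  91  87  81  87  97  94  91]]
col [410.8 -37.4] [[255.1 198. ]] [[255.4 216.5]] opp14 [[258.9 218.3]] perp14 [[258.4 214.3]] [[252.4 218.8]] tip [[249.2 213.3]]
lens t3 [429.3 198.3 249. ]
frame bbox 105 149 186 218
346 86 138 148 166
[(array([632.4, 271.6, 292.6]), 0.92)]
1133 64 116 82 111
[(array([642.5, 258.3, 298. ]), 0.68)]
dish 815 [486.  -11.4  30. ] [486.7 -12.5  30. ]
16.3 [640.  328.2 299.5] [-1.6 -0.  -1.6]
```

The pointer's pin shows from about (251,215) to (255,216), with its collar at (256,219). Measured against the column top (255.4,199.1), that puts the pointer at z ≈ 96 mm. Now to the dish.

>>> arm_command([
  [0.0442,0.008,-0.0252,0],
  [0.0442,0.008,-0.0252,0],
  [0.0442,0.008,-0.0252,0],
  [0.0442,0.008,-0.0252,0],
  [0.0442,0.008,-0.0252,0],
])

```text
time: 16.8
tool_pos: [514.5, 113.3, 260.7]
tcp_rot: [-1.57, -0.0, -1.579]
contact_force: [1.0, -0.2, -0.1]
grip_width: 13.8
```

>>> arm_command([
  [0.0442,0.008,-0.0252,0],
  [0,0,0,0],
  [0,0,0,0],
  [0,0,0,0],
])

```text
time: 17.2
tool_pos: [491.8, 72.6, 253.6]
tcp_rot: [-1.569, 0.0, -1.579]
contact_force: [1.0, 0.1, -0.8]
grip_width: 13.2
```

```bash
python3 - <<'E'
from h import *
np.set_printoptions(precision=1,suppress=True)
s=cap("scene");t=cap("top");cv2.imwrite("pics/s5.png",s["img"][:,:,::-1]);cv2.imwrite("pics/t5.png",t["img"][:,:,::-1])
for p in(s,t):
  for k in("magnifier","dish"):
    print(k,[(w(p,q["xyz"]),round(q["confidence"],2)) for q in vision.find_in(p,k)[:1]])
o=bot.get_obs();print(o["time"],o["tool_pos"],o["tcp_rot"])
g=t["img"].mean(2); d=proj(t,[486.7,-11.8,250])[0]; print("exp",d)
r,c=int(d[1]),int(d[0])
print(g[r-3:r+4,c-28:c+28].mean(0).astype(int)); print(g[r-28:r+28,c-3:c+4].mean(1).astype(int),r,c)
E
```

```text
magnifier [(array([365.1, 204.9,  19.8]), 0.71)]
dish [(array([485.3,  98.6, 250. ]), 0.25)]
magnifier [(array([493.6,   2.5, 252.1]), 0.55)]
dish [(array([476.5, -24.8,  32.6]), 0.72)]
17.5 [491.2  72.7 252.9] [-1.6 -0.  -1.6]
exp [224.5 174.9]
[ 20  39  43  55  69  73  75  71  45  14  66 132 151 151 148 146 147 146
 147 146 143 139 136 135 137 143 150 153 155 155 152 155 154 155 155 156
 155 123  71  36  80 127 139 138 136 137 134 131 124 121 113 108 111 124
 137 132]
[154 152 154 157 156 157 156 157 144 116 104 105 102  76  40  36  88 135
 151 154 151 145 140 142 144 147 150 151 153 154 154 155 155 155 155 157
 157 151  95  32  50 106 136 140 140 140 140 140 137 135 130 117 100  78
  63  60] 174 224
```

```bash
python3 - <<'E'
from h import *
np.set_printoptions(precision=1,suppress=True)
t=cap("top")
for z in (245,252): print(ray(t,(220,172.9),z))
print(bot.get_obs()["tool_pos"])
b=cv2.imread("pics/top0.png").mean(2)
c=cv2.HoughCircles(cv2.GaussianBlur(b[150:220,200:262],(3,3),0).astype(np.uint8),cv2.HOUGH_GRADIENT,1,30,param1=60,param2=12,minRadius=14,maxRadius=24)
print(c); 
for q in c[0]: print(ray(t,(q[0]+200,q[1]+150),30))
E
```

```text
[491.4  -1.3 245. ]
[490.6  -2.1 252. ]
[491.1  72.6 253. ]
[[[31.5 34.5 18.8]]]
[486.  -10.1  30. ]
```

>>> arm_command([
  [0.0093,0,-0.0047,0],
  [0,0.03,0,0],
  [0,0.03,0,0],
  [0,0.03,0,0],
  [0,0.025,0,0],
])

```text
time: 18.05
tool_pos: [485.5, 62.3, 136.8]
tcp_rot: [-1.572, -0.0, -1.58]
contact_force: [0.2, 0.4, -0.4]
grip_width: 13.7
```

>>> arm_command([
  [0,0.015,0,0],
  [0,0.012,0,0],
  [0,0.01,0,0],
  [0,0,0,0],
  [0,0,0,0],
])

```text
time: 18.55
tool_pos: [486.3, 62.6, 101.4]
tcp_rot: [-1.57, -0.0, -1.58]
contact_force: [-0.2, -1.1, -1.0]
grip_width: 13.6
```

```bash
python3 - <<'E'
from h import *
np.set_printoptions(precision=1,suppress=True)
t=cap("top");A=[];B=[]
for i in range(3): s=cap("scene"); A.append(s["img"][:,:,::-1].astype(float))
a=np.mean(A,0).astype(np.uint8);b=t["img"][:,:,::-1]
cv2.imwrite("pics/s6.png",a)
for p in(s,t):
  for k in("magnifier","dish","pointer_tip","counting_plate","notes","timer","marker","spare_dish"):
    print(k,[(w(p,q["xyz"]),round(q["confidence"],2)) for q in vision.find_in(p,k)[:1]])
o=bot.get_obs();print(o["time"],o["tool_pos"],o["tcp_rot"],o["contact_force"],o["grip_width"])
g=b.mean(2); d=proj(t,[486.5,-11,98])[0]; print("exp",d); r,c=int(d[1]),int(d[0])
print(g[r-3:r+4,c-24:c+24].mean(0).astype(int)); print(g[r-24:r+24,c-3:c+4].mean(1).astype(int),r,c)
def cr(im,x,y,w,h,s):
    q=cv2.resize(np.ascontiguousarray(im[y:y+h,x:x+w]),None,fx=s,fy=s,interpolation=cv2.INTER_CUBIC)
    for i in range(0,w,5): cv2.putText(q,str(x+i),(i*s,10),0,.3,(0,0,255))
    for i in range(5,h,5): cv2.putText(q,str(y+i),(0,i*s+3),0,.3,(0,0,255))
    return q
cv2.imwrite("pics/fin.png",np.hstack([cr(a,200,165,66,80,6),cr(b,200,150,66,80,6)]))
E
```

```text
magnifier [(array([480.4,  88.6, 103. ]), 0.43)]
dish []
pointer_tip []
counting_plate [(array([570.2, 283.3,  58. ]), 0.57)]
notes [(array([364.3, 203.6,  19.7]), 0.58)]
timer [(array([ 373.5, -215.5,   20.3]), 0.75)]
marker [(array([ 395.8, -336.6,    2.6]), 0.53)]
spare_dish [(array([ 411.1, -470.1,   15.6]), 0.81)]
magnifier [(array([409.8, -34.4, 104.6]), 0.68)]
dish [(array([461.4, -21.3,  32.6]), 0.8)]
pointer_tip [(array([407.6, -38.6, 106.1]), 0.61)]
counting_plate [(array([581.8, 280.2,  64.3]), 0.73)]
notes []
timer [(array([ 383.4, -218.7,   19.3]), 0.77)]
marker [(array([ 404.4, -333.5,   14. ]), 0.52)]
spare_dish [(array([ 421.8, -470.7,   13.6]), 0.68)]
19.55 [486.2  62.8 101.1] [-1.6 -0.  -1.6] [ 0.  -0.5 -0.4] 13.868221509958483
exp [229.8 181.9]
[ 32  23  24  20  19  20  17  35  55  66  66  63  35  47 108 149 157 156
 155 156 155 156 155 156 155 156 155 155 156 157 156 155 157 157 156 159
 152  96  47  88 130 140 131 114 104 102 104 120]
[152 152 152 154 152 153 154 157 152 130 112 119 132 119  63  48 111 151
 158 156 156 156 155 156 155 155 156 155 156 155 155 156 155 159 146  83
  39  89 133 142 142 138 127  97  68  55  56  67] 181 229
```

View pics/fin.png

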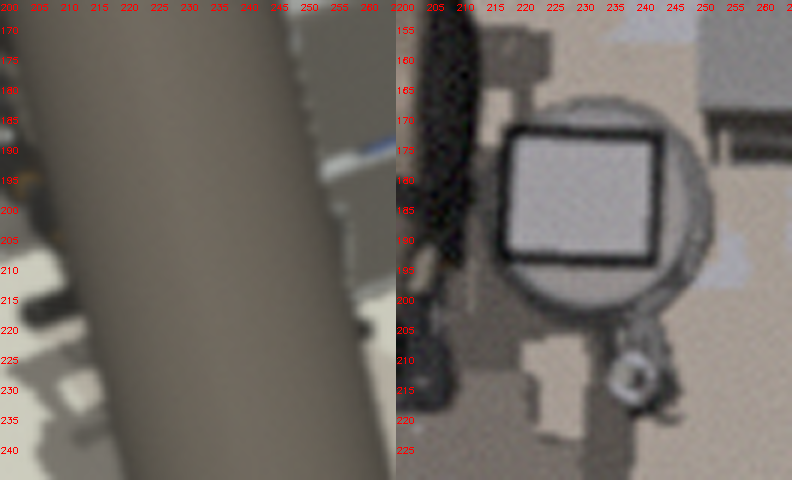

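```bash
python3 - <<'E'
from h import *
np.set_printoptions(precision=1,suppress=True)
s=cap("scene")
for z in(93,98,103): print(z,proj(s,[[486.5,100.3,z],[486.5,90,z],[486.4,80,z],[486.2,70,z]]).tolist())
g=cv2.imread("pics/s6.png").mean(2).astype(int)
print(g[208:223,200:216])
E
```

```text
93 [[203.81197964321308, 218.6707916521019], [206.8716419370103, 217.5470828342884], [209.8383479549635, 216.48024631194392], [212.80197937492883, 215.43707391343332]]
98 [[203.67146889958426, 217.39423113293668], [206.73851143467084, 216.27195404177982], [209.7123235407468, 215.20648694287922], [212.68300586577473, 214.16466280828234]]
103 [[203.5303170967719, 216.11184649795632], [206.6047754429994, 214.9910258504315], [209.5857276605278, 213.92695162810492], [212.5634944345865, 212.8864986747913]]
[[149 159 178 185 189 196 197 191 169 126  85  71  69  74  77  81]
 [186 189 196 197 197 198 198 195 180 142  94  70  69  73  77  79]
 [197 197 198 198 198 198 197 197 189 163 111  76  68  70  74  79]
 [198 198 198 197 198 197 198 197 193 172 126  81  65  69  74  78]
 [198 198 198 197 197 196 195 190 178 158 117  73  59  67  72  77]
 [198 198 197 194 188 181 174 157 130 108  77  54  55  65  71  75]
 [198 198 193 177 154 133 116  94  71  59  48  44  51  62  70  75]
 [198 196 181 144 102  83  67  52  46  44  43  43  49  60  69  74]
 [199 194 172 120  71  60  59  50  45  44  45  45  51  60  68  73]
 [199 194 170 116  65  53  54  49  45  51  58  68  79  84  75  71]
 [198 195 177 133  84  61  58  60  69  83 103 116 127 125  90  73]
 [199 197 191 169 131 100  91 100 116 134 153 160 159 143 101  75]
 [199 198 197 191 176 154 143 148 157 163 168 168 161 139 101  76]
 [199 198 198 198 194 185 175 173 173 166 158 152 139 111  85  72]
 [199 198 199 198 197 194 186 177 167 146 121 111 104  94  82  71]]
```

```bash
cat > fit.py <<'E'
from h import *
from scipy.optimize import minimize
from scipy.ndimage import map_coordinates, gaussian_filter
np.set_printoptions(precision=3,suppress=True)
def pts(fw=32.,fh=27.):
    n=np.linspace(-1,1,41); z=np.zeros(41)
    L=[np.c_[fw*n,fh+z,z],np.c_[fw*n,-fh+z,z],np.c_[fw+z,fh*n,z],np.c_[-fw+z,fh*n,z]]
    return np.vstack(L)
P=pts()
def fit(p,img,c0,yaw,z):
    g=gaussian_filter(img.mean(2),.7)
    def W(q): return Ro.from_euler('ZYX',[yaw+q[2],-q[3],q[4]]).apply(P)+[c0[0]+q[0],c0[1]+q[1],z]
    def cost(q):
        u=proj(p,W(q)); return map_coordinates(g,[u[:,1],u[:,0]],order=1,mode="nearest").mean()+2*(q[2]/.1)**2*.2+(q[4]/.1)**2
    best=None
    for th in(-.15,0,.15):
      for dx in(-6,0,6):
        for dy in(-6,0,6):
          r=minimize(cost,[dx,dy,0,th,0],method="Nelder-Mead",options=dict(initial_simplex=np.array([dx,dy,0,th,0])+np.vstack([np.zeros(5),np.diag([4,4,.04,.08,.05])]),maxiter=1500))
          if best is None or r.fun<best.fun: best=r
    return best.x,best.fun,cost
E
python3 - <<'E'
from fit import *
s=cap("scene");t=cap("top")
o=bot.get_obs();print(o["tool_pos"],o["tcp_rot"])
yaw=np.pi-1.58
for n,p,im,c0,z in(("m4",s,np.load("pics/m4.npy"),(639.6,253.8),295),("s3",s,cv2.imread("pics/s3.png"),(431.4,198.5),245),("t3",t,cv2.imread("pics/t3.png"),(431.4,198.5),245),("t5",t,cv2.imread("pics/t5.png"),(491,-1.7),248),("now",t,t["img"],(486.3,-11),96)):
    x,f,c=fit(p,im.astype(float),c0,yaw,z); print(n,x,f)
    if n in("m4","s3"):
        for th in(-.2,-.1,0,.1,.2):
            r=minimize(lambda q:c([q[0],q[1],q[2],th,q[3]]),[x[0],x[1],x[2],x[4]],method="Nelder-Mead"); print("  ",th,r.fun)
E
```

```text
[486.183  62.812 101.09 ] [-1.571 -0.    -1.58 ]
m4 [-5.143 -0.996  0.006 -0.007 -0.028] 76.81035518747797
   -0.2 82.2087149230487
   -0.1 78.41743456028955
   0 76.81830320827946
   0.1 79.53658929235102
   0.2 87.94180933117914
s3 [-6.458  3.121 -0.004  0.05  -0.016] 99.16513416955326
   -0.2 114.61413655086322
   -0.1 105.77234744514114
   0 100.01144959806278
   0.1 99.98668257653235
   0.2 105.92708263993453
t3 [-1.773  0.977  0.053  0.56   0.012] 46.2759836021277
t5 [ 0.254 -0.015  0.008  0.112 -0.016] 49.77914387072129
now [-0.767 -0.417 -0.012  0.049 -0.006] 61.19278266061267
```

```bash
python3 - <<'E'
from h import *
o=bot.get_obs();print(o["time"],o["tool_pos"],abs(o["dq"]).max(),o["grip_width"],o["contact_force"])
job.close_job()
E
```

```text
19.7 [486.18273755  62.81232025 101.09027134] 0.0012675985525771078 13.901583149549218 [ 0.92244227  0.75740816 -0.65937874]
the job is handed in; nothing more can be done
```

I drew the lens out of the rack, levelled it and handed the job in while holding it still over the dish, at 19.7 s of the 38 s allowed. No verdict is reported, so these results rest on my own checks.

**What I did:** The tool can only twist about the vertical, so I could not tilt the lens level in the air. I pressed its lower edge on free bench so it pivoted in the fingers, let it settle flat and gripped it again. I then lifted it, turned the handle to the left and lowered it over the dish.

**Last checks:**

| Check | Result | Limit |
|---|---|---|
| Centre against the dish | about 1 mm off in the top view | 12 mm |
| Level | tilt 0 to 0.05 rad, fitted in two earlier scene images; that view of the lens was blocked by the arm at the end | 0.12 rad |
| Height | lens about 96–97 mm, pointer about 96 mm (both estimated) | within 6 mm |
| Motion | joint speeds under 0.002 rad/s | – |
| Contact | handle held at 13.9 mm opening; no clear outside force | – |
| Things left as they were | counting plate, notes, marker and spare dish within about 5 mm of their first readings | 8 mm |

**Where checks disagreed or fell short:**
- **Height:** this is the least certain. Separate cues put the pointer anywhere from about 88 to 99 mm, and the networks' readings of 102–106 mm refer to the collar around it. One look at the handle suggested the lens might sit 3–4 mm higher or tilt up to 0.1 rad, but the frame fits did not support that.
- **Timer:** its first scene reading (y = -243) was an outlier. The later scene and top readings agree at about y = -217.
- **Dish:** at the end it was mostly hidden under the lens. I saw no sign of contact and no clear outside force during the lowering.

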